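Set the humidifier's regulator screw in the cheese ripening room

ROBOT

A 6-joint arm with a two-finger parallel gripper is mounted at the origin on the work surface. World frame = base frame: x ahead of the robot, y to its left, z up, the work surface at z = 0. Lengths are in m, angles in rad, forces in N, time in s.
With the tool pointing down it reaches from about 0.375 to 0.925 m from the base axis. Payload 5.7 kg.
Tool frame: the origin (TCP) lies midway between the tips of the shut fingers; the grasp point (between the pads) lies 19 mm behind it; z points along the fingers, y is the line along which they close (so a half turn about z gives the same grasp; the last joint's range is limited). The gripper opens to 88 mm and grips with 3 to 60 N. Pads are 20 mm wide; open, the fingers measure 115 mm over their backs; the gripper's body (75 mm by 178 mm) begins 61 mm behind the grasp point.
Start: joints at [1.229, 0.359, 1.51, -0, 1.272, -0.115], TCP at [0.135, 0.585, 0.223] pointing down, gripper open.
Joint ranges: [-2.97, 2.97], [-1.01, 2.36], [0.21, 2.38], [-0.96, 4.11], [0.2, 2.71], [-2.98, 2.98]. Speed limits (rad/s): [2.39, 2.39, 3.14, 3.14, 3.14, 3.14].

INTERFACE

Orientations are given as a unit quaternion [x, y, z, w].
In Python, from bench import move_ptp, servo_line, goto_joints, move_gripper, sleep, inverse_kinematics, capture, PlanningError, close_job, spot_in, silhouettes, current_clock, current_joint_pos, current_qvel, current_joint_torque, current_position, current_orientation, current_force, current_torque, current_finger_gap, current_grip_force gives the robot as it stands. Calls block until the motion is done:
- move_ptp(position, orientation): joint-space move of the TCP to a pose.
- servo_line(position, orientation=None, rate=0.15, contact_N=None): straight line of the TCP; orientation=None keeps the orientation; rate is the mean speed in m/s. With contact_N (N) it stops when the force on the tool has changed by that much, and returns True; else False.
- goto_joints(angles): joint-space move.
- move_gripper(opening): finger opening in m; the grip force is fixed at half the most; returns when the fingers have stopped.
- sleep(seconds).
- inverse_kinematics(position, orientation): joint angles nearest the present ones, or None.
- capture(name): name is "scene" or "top" or "wrist"; returns a dict with "image" (384x512x3 uint8, blue, green, red), "range_z" (384x512 float32, m along the optical axis (not along the pixel's ray), 0 where there is no reading), "intrinsics" (3x3 intrinsics, pixels), "k1" (the pictures are not rectified: a ray, as slopes to the right and down, at radius r is drawn at 1 + k1 r^2 times it, then the intrinsics apply), "R" (3x3) and "t" (3): a world point X has camera coordinates R X + t. Camera axes: x right, y down, z forward; pixel columns grow to the right and rows downward; lengths in m; the calibration is good to about 2 mm. A picture is of the moment at which its call begins.
A pose or a line that the arm cannot do raises PlanningError and nothing moves.
- close_job(): hands the job in; it is judged then, once.
Trained networks look in the newest picture that a camera, given by its name, has taken for a name from the list of things; names that differ only in an ending like _2 or _b are one class to them, and where a whole thing is asked for, a point or a joint stands for the part that bears it (a point fixed in the world has none). Each returns a list of dicts, best first, with "conf" (0 to 1); they miss things now and then, are a little off and sometimes report something else, mostly with a low value. They report only what shows in the picture. A call takes as long as a camera call. They do not tell look-alikes from the thing itself.
- spot_in(camera, query): "xy" ([column, row] in pixels, amid what is visible of it).
- silhouettes(camera, query): "region" (384x512 bool, what is visible of it) and "xy" ([column, row] in pixels, amid what is visible of it).
Readings, each from a call of its own:
- current_clock(): time.
- current_joint_pos(): joint angles.
- current_qvel(): joint speeds.
- current_joint_torque(): joint torques, N m.
- current_position(): TCP position.
- current_orientation(): TCP orientation.
- current_force(): force on the tool from outside, world axes, zero at the start.
- current_torque(): the same for the moment, N m.
- current_finger_gap(): finger opening in m.
- current_grip_force(): force on a finger pad.
Only numpy, scipy, OpenCV 4.12 (cv2) and the standard library are available. Lean on these libraries where they do the work, as an engineer would, in place of code of your own. Each camera call takes 0.05 s, during which the arm holds its last target. There are 200 camera calls.

TASK

Take the flat screwdriver (flat-sided handle, not the round-handled cheese trier) out of the wooden rack, set its blade in the slot of the large slotted screw on the humidifier box and turn that screw clockwise to its stop, about a sixth of a turn. Then put the screwdriver back upright in the rack hole it came from and let go; leave the cheese trier standing in its own hole.

Things in the scene. Friction and masses are not known exactly. Their poses are not given: they have to be found in the camera images.
- rack: Fixed wooden rack block, 85 (x) x 220 (y) x 90 mm high, origin at the centre of its underside. Two holes of 38 (x) x 30 mm (y), at y = +55 and -55 mm, right through. One tool stands in each, its flange on the block's top; which tool is in which hole varies.
- driver: Flat screwdriver, upright, blade down. Origin: centre of the blade's lower edge; z up the tool, x along the blade's width. Blade 26 (x) x 5 mm (y), 28 long; shaft 12 mm diameter; steel flange 50 mm diameter, z = 70 to 76 mm, rests on the rack (tip then 20 mm over the table); wooden handle z = 76 to 156 mm, 38 (x) x 24 mm (y), flat sides: pinch across y. About 0.2 kg.
- trier: Cheese trier, a bystander in the rack's other hole: short round wooden knob handle 36 mm thick, same flange, round 12 mm stem; 118 mm long, its top 138 mm over the table, so carry the screwdriver's tip higher than that. Origin at the stem's lower end, z up.
- slot (a point): Centre of the slot's mouth, on top of the large slotted brass screw (head 56 mm diameter, its top 85 mm over the table) on a fixed 200 x 200 x 70 mm metal box. Turns with the screw: x along the slot, z up. Slot open across the head, 12 mm wide, 12 deep, upper 5 mm flared to 20 wide. Blade has 16 degrees of play each way. The 26 mm screw and round gauge beside it are bystanders.
- regulator (a joint): Turn of the large screw, rad, growing clockwise seen from above; hard stops at 0 and 1.05, starts between 0 and 0.25. Rubs with about 0.08 N m and stays where it is left.
There are look-alikes about, which are no part of the job. What is shaped like the driver but purple is not meant.

How it is judged:
On the way, in this order (a step that is already met when the one before it is completed fails the run):
1. the screwdriver's blade is down in the large screw's slot, before the screw is turned (z of driver in the frame of slot below -0.006 m and horizontal distance between driver and slot below 0.012 m and value of joint regulator below 0.7 rad), for 0.1 s.
2. the screw is turned clockwise to its stop with the blade in the slot (z of driver in the frame of slot below -0.005 m and horizontal distance between driver and slot below 0.015 m and value of joint regulator above 0.9 rad), for 0.1 s.
At the end, for the whole second after the job is handed in: The large screw stands within about 10 degrees of its clockwise stop (joint above 0.87 rad); the screwdriver stands upright (within 10 degrees) and at rest in its old rack hole, within 22 mm of where it started (value of joint regulator above 0.87 rad and distance of driver from where it was at the start of the episode below 0.022 m and angle between driver's own z axis and vertical below 0.17 rad and linear speed of driver below 0.02 m/s); the robot touches nothing.
It fails at once if the cheese trier is pulled out or knocked over (moved more than 40 mm) (distance of trier from where it was at the start of the episode above 0.04 m).
It also fails if it takes over 51 s, if anything falls off the work surface, if the arm or the gripper's body presses on something with over 40 N, if the wrist force passes 120 N, or if a joint passes its speed limit or range.

## Working session

There is one attempt and no reset: what is moved stays moved. The work goes in short steps, each a Python script; the robot and the scene stay as the last script left them, time stands still between calls to the robot, and variables do not carry over. Pictures are saved under pics/ and viewed, at most 10 in all, crops included, and the job is handed in when it is done.

```bash
mkdir -p pics; cat > h.py <<'E'
import numpy as np, cv2
from bench import *
def rays(c,uv):
    uv=np.atleast_2d(np.asarray(uv,float)); K=c["intrinsics"]
    d=np.stack([(uv[:,0]-K[0,2])/K[0,0],(uv[:,1]-K[1,2])/K[1,1]],1); u=d.copy()
    for _ in range(10): u=d/(1+c["k1"]*(u**2).sum(1,keepdims=True))
    return np.c_[u,np.ones(len(u))]
def cloud(c,mask):
    v,u=np.nonzero(mask&(c["range_z"]>0)); z=c["range_z"][v,u]
    return (rays(c,np.c_[u,v])*z[:,None]-c["t"])@c["R"]   # R^T(X-t)
def onplane(c,uv,h):
    r=rays(c,uv)@c["R"]; o=-c["R"].T@c["t"]
    return o+r*((h-o[2])/r[:,2])[:,None]
def pix(c,X):
    p=np.atleast_2d(X)@c["R"].T+c["t"]; u=p[:,:2]/p[:,2:]
    u=u*(1+c["k1"]*(u**2).sum(1,keepdims=True)); K=c["intrinsics"]
    return u*[K[0,0],K[1,1]]+[K[0,2],K[1,2]]
E
python3 - <<'E'
from h import *
ims=[]
for n in("scene","top"):
    c=capture(n); ims.append(c["image"])
    print(n,"cam",-c["R"].T@c["t"])
    for q in("driver","trier","slot","rack"):
        for s in silhouettes(n,q):
            if s["conf"]<.2: continue
            P=cloud(c,s["region"]); 
            hi=P[P[:,2]>np.percentile(P[:,2],98)-.004]
            print(q,round(s["conf"],2),np.round(s["xy"]),len(P),"med",np.median(P,0).round(3),"topmean",hi.mean(0).round(3),"bgr",np.median(c["image"][s["region"]],0))
for n,i in zip(("scene","top"),ims): cv2.imwrite(f"pics/{n}0.png",cv2.resize(i,None,fx=1.5,fy=1.5))
print(current_clock(),current_orientation())
E
```

```text
scene cam [ 1.25117679 -0.27958693  0.53381907]
driver 0.81 [102. 215.] 767 med [ 0.586 -0.376  0.105] topmean [ 0.576 -0.377  0.156] bgr [87. 48. 81.]
driver 0.63 [176. 235.] 1075 med [ 0.698 -0.241  0.101] topmean [ 0.689 -0.24   0.156] bgr [87. 49. 81.]
driver 0.56 [163. 192.] 555 med [ 0.578 -0.236  0.136] topmean [ 0.564 -0.235  0.176] bgr [ 54.  76. 104.]
trier 0.83 [212. 189.] 424 med [ 0.586 -0.129  0.104] topmean [ 0.579 -0.127  0.138] bgr [ 74. 105. 135.]
slot 0.52 [334. 155.] 197 med [0.5   0.258 0.084] topmean [0.495 0.257 0.086] bgr [ 65. 113. 137.]
rack 0.8 [199. 217.] 3487 med [ 0.608 -0.17   0.07 ] topmean [ 0.577 -0.179  0.09 ] bgr [ 73. 102. 121.]
top cam [ 0.42007525 -0.04456412  1.14693978]
driver 0.84 [387. 200.] 386 med [ 0.567 -0.37   0.124] topmean [ 0.569 -0.378  0.156] bgr [121.  48. 106.]
driver 0.83 [335. 156.] 399 med [ 0.677 -0.235  0.123] topmean [ 0.684 -0.241  0.156] bgr [122.  50. 111.]
driver 0.66 [140. 228.] 406 med [0.49  0.257 0.083] topmean [0.491 0.258 0.086] bgr [ 48. 122. 156.]
driver 0.55 [333. 203.] 319 med [ 0.554 -0.226  0.16 ] topmean [ 0.557 -0.235  0.177] bgr [ 51.  98. 147.]
trier 0.83 [294. 195.] 315 med [ 0.571 -0.123  0.129] topmean [ 0.574 -0.126  0.138] bgr [101. 117. 156.]
slot 0.75 [140. 228.] 420 med [0.491 0.258 0.083] topmean [0.491 0.258 0.086] bgr [ 49. 121. 152.]
rack 0.91 [309. 204.] 2640 med [ 0.556 -0.177  0.089] topmean [ 0.565 -0.179  0.092] bgr [ 96. 156. 194.]
0.5 [ 1.13149565e-01  9.93577958e-01 -1.24251382e-04 -3.41109351e-05]
```

View pics/scene0.png

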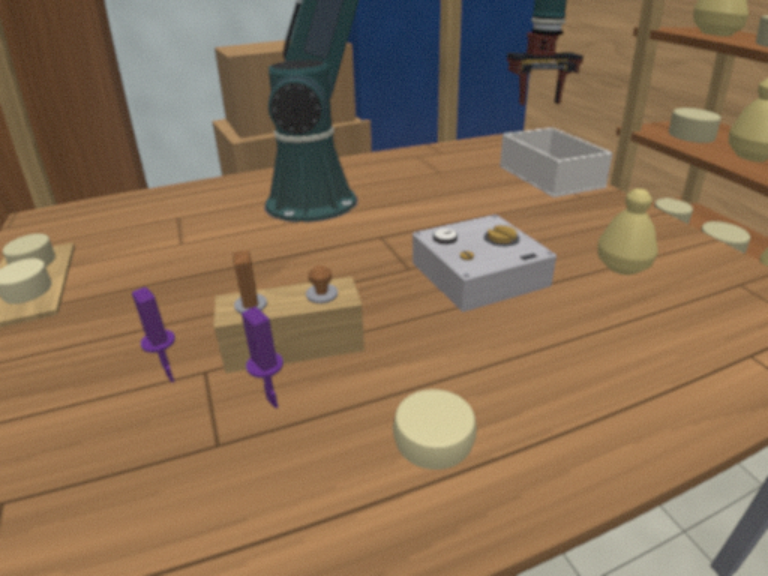

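View pics/top0.png

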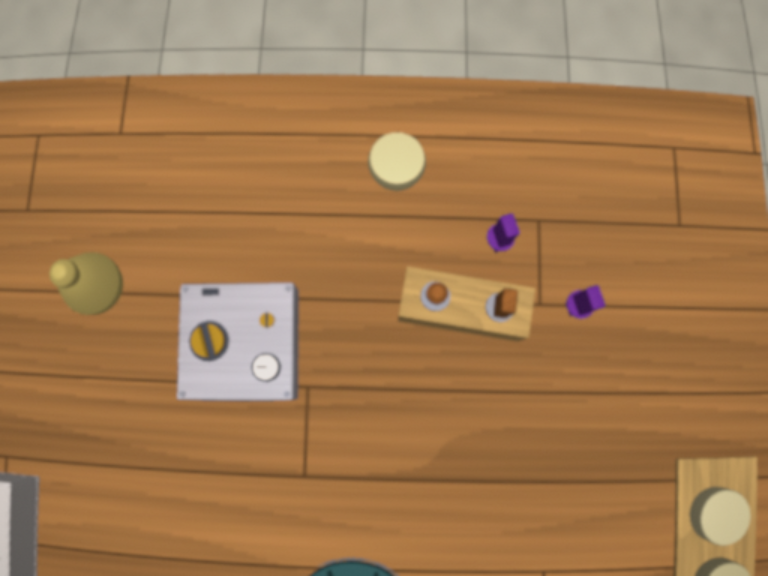

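Scene: brown driver in the rack's −y hole at (333,203) of the top view, the trier at (294,195), and the large screw at (140,228) with a dark slot. The two purple look-alikes stand outside the rack. Next I look closer with the wrist camera.

```bash
python3 - <<'E'
from h import *
q=current_orientation()
def go(p,n):
    move_ptp(p,[0,1,0,0] if 0 else q)
    c=capture("wrist"); np.savez(f"{n}.npz",**{k:c[k] for k in c}); 
    print(n,"cam",(-c["R"].T@c["t"]).round(3),current_clock())
    return c
out=[]
for n,p,q_ in (("w1",[.46,.258,.33],"slot"),("w2",[.52,-.236,.36],"driver"),("w3",[.47,-.20,.36],"driver")):
    c=go(p,n); im=c["image"].copy()
    for s in silhouettes("wrist",q_)[:3]:
        P=cloud(c,s["region"]); hi=P[P[:,2]>np.percentile(P[:,2],95)-.004]
        r=cv2.minAreaRect((hi[:,:2]*1000).astype(np.float32))
        print(q_,round(s["conf"],2),np.round(s["xy"]),"top",hi.mean(0).round(4),"rect",np.round(r[0],1),np.round(r[1],1),round(r[2],1))
        cv2.drawContours(im,cv2.findContours(s["region"].astype(np.uint8),0,1)[0],-1,(0,255,0),1)
    out.append(im)
out.append(np.zeros_like(out[0]))
cv2.imwrite("pics/w.png",cv2.resize(np.vstack([np.hstack(out[:2]),np.hstack(out[2:])]),(800,600)))
E
```

```text
w1 cam [0.376 0.278 0.492] 2.275
slot 0.73 [254. 185.] top [0.489  0.2558 0.0845] rect [489.4 255.9] [52.2 55.4] 22.2
w2 cam [ 0.437 -0.215  0.522] 4.1833
driver 0.95 [162. 216.] top [ 0.5652 -0.3794  0.1555] rect [ 566.7 -379.9] [30.3 23.9] 19.0
driver 0.93 [259. 189.] top [ 0.5576 -0.2354  0.1753] rect [ 558.3 -235.6] [23.5 36.7] 84.5
driver 0.85 [273. 267.] top [ 0.6819 -0.2403  0.1553] rect [ 683.  -240.2] [37.8 22. ] 18.3
w3 cam [ 0.386 -0.179  0.522] 4.6417
driver 0.87 [257. 298.] top [ 0.6719 -0.2409  0.1546] rect [ 671.7 -239.3] [29.  15.4] 70.9
driver 0.86 [146. 245.] top [ 0.5489 -0.3733  0.1728] rect [ 506.6 -318.3] [ 11.2 186.3] 37.3
driver 0.58 [243. 231.] top [ 0.5575 -0.235   0.1754] rect [ 558.5 -235.3] [23.4 37.4] 83.5
```

View pics/w.png

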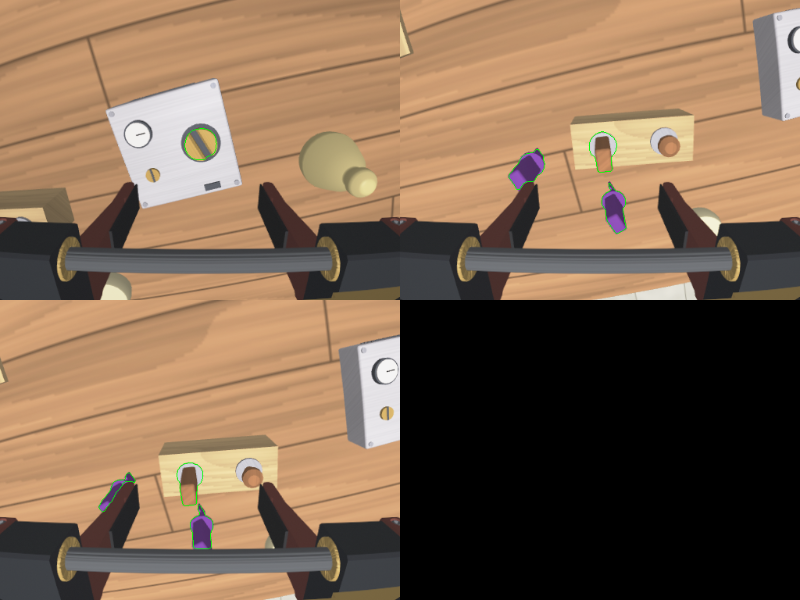

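The wrist views show the brown driver with its flat sides nearly along the rack's short axis, and the screw's slot running diagonally. Next I refine the driver's yaw, the rack's yaw and the slot's angle from the saved data.

```bash
python3 - <<'E'
from h import *
def fitrect(P): 
    r=cv2.minAreaRect((P[:,:2]*1000).astype(np.float32)); return [np.round(x,1) for x in r]
full=np.ones((384,512),bool)
for n in("w2","w3"):
    c=dict(np.load(n+".npz")); P=cloud(c,full); print(n)
    d=np.hypot(P[:,0]-.558,P[:,1]+.2355)
    rk=P[(abs(P[:,2]-.09)<.003)&(np.hypot(P[:,0]-.56,P[:,1]+.18)<.13)]; print(" rack",fitrect(rk),np.median(rk[:,2]).round(4))
    fl=P[(abs(P[:,2]-.096)<.002)&(d<.03)]; print(" flange",fitrect(fl),len(fl))
    t=P[(P[:,2]>.171)&(d<.03)]; print(" handle",fitrect(t),t[:,2].mean().round(4))
    k=P[(abs(P[:,2]-.138)<.006)&(np.hypot(P[:,0]-.574,P[:,1]+.126)<.03)];print(" trier",fitrect(k))
c=dict(np.load("w1.npz")); P=cloud(c,full)
d=np.hypot(P[:,0]-.489,P[:,1]-.256)
h=P[(d<.032)&(abs(P[:,2]-.085)<.003)]; (x,y),r=cv2.minEnclosingCircle((h[:,:2]*1000).astype(np.float32)); print("head",x,y,r,np.median(h[:,2]))
for lo in(.079,.076):
    s=P[(d<.022)&(P[:,2]<lo)]; l=cv2.fitLine((s[:,:2]*1000).astype(np.float32),cv2.DIST_L2,0,.01,.01).ravel(); print("slot depth",len(s),np.degrees(np.arctan2(l[1],l[0])),l[2:],np.median(s[:,2]))
# rectified head pictures on plane z=.085 (0.25 mm/px), image right=+x, down=+y
def rect(c,ctr,h,N=280,m=.00025):
    g=(np.arange(N)-N/2)*m; X,Y=np.meshgrid(ctr[0]+g,ctr[1]+g)
    u=pix(c,np.c_[X.ravel(),Y.ravel(),np.full(X.size,h)]).astype(np.float32).reshape(N,N,2)
    return cv2.remap(c["image"],u[...,0],u[...,1],cv2.INTER_CUBIC)
a=rect(c,(.4894,.2559),.085)
g=cv2.cvtColor(a,cv2.COLOR_BGR2HSV)
yy,xx=np.indices(g.shape[:2]); R=np.hypot(xx-140,yy-140)<88
m=R&(g[...,2]<0.62*np.percentile(g[...,2][R],80))
v,u=np.nonzero(m); l=cv2.fitLine(np.c_[u,v].astype(np.float32),cv2.DIST_HUBER,0,.01,.01).ravel(); print("slot dark",len(u),np.degrees(np.arctan2(l[1],l[0])),(l[2:]-140)*.25)
b=a.copy(); b[m]=(0,0,255)
cv2.imwrite("pics/slot.png",np.hstack([a,b]))
E
```

```text
w2
 rack [array([ 603.2, -185.9]), array([221.3, 159.8]), np.float64(81.9)] 0.0897
 flange [array([ 556.2, -235.4]), array([47.6, 42.9]), np.float64(78.4)] 404
 handle [array([ 558.2, -235.5]), array([23.9, 36.8]), np.float64(84.8)] 0.1752
 trier [array([ 574.5, -126.5]), array([31.1, 29.7]), np.float64(75.2)]
w3
 rack [array([ 604.1, -186.6]), array([220.8, 161.7]), np.float64(81.9)] 0.0898
 flange [array([ 554.5, -234.2]), array([48.7, 40.8]), np.float64(72.3)] 351
 handle [array([ 558.6, -235.5]), array([24.2, 37.6]), np.float64(83.5)] 0.1752
 trier [array([ 574.6, -126.8]), array([30.9, 32. ]), np.float64(79.5)]
head 490.0892028808594 255.740966796875 28.222929000854492 0.08456487530267809
slot depth 276 18.269253 [489.03305 254.62167] 0.07281658838565297
slot depth 263 18.662315 [488.99374 254.78116] 0.07275943608314094
slot dark 8103 18.749384 [-0.2154808   0.62665176]
```

View pics/slot.png

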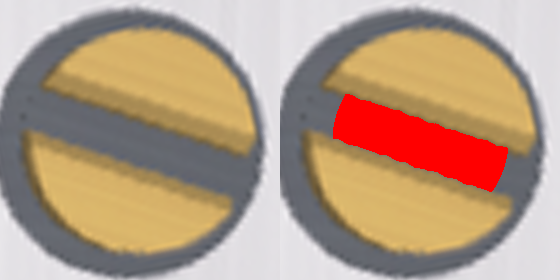

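```bash
cat >> h.py <<'E'
from scipy.spatial.transform import Rotation as Rn
def Q(deg): return (Rn.from_euler("z",deg,degrees=True)*Rn.from_euler("x",180,degrees=True)).as_quat()
D=np.array([.5583,-.2355]); YD=-6.+180; S=np.array([.4895,.2557]); YS=18.6+180
E
python3 - <<'E'
from h import *
for p,y in ((D,YD),(S,YS),(S,YS-80)): print(np.round(inverse_kinematics([*p,.2],Q(y)),2))
move_ptp([*D,.26],Q(YD)); servo_line([*D,.121])
move_gripper(.01)
print(current_finger_gap(),current_grip_force(),current_force(),current_position())
servo_line([*D,.145],rate=.1); print(current_finger_gap(),current_force(),current_clock())
servo_line([*D,.30],rate=.25)
c=capture("wrist"); cv2.imwrite("pics/held.png",c["image"]); print(current_clock(),current_finger_gap(),current_position())
E
```

```text
[-0.51  0.39  1.52  0.    1.23 -1.98]
[ 0.36  0.31  1.64  0.    1.19 -1.54]
[ 0.36  0.31  1.64  0.    1.19 -0.14]
0.023563364412442223 29.97952938079834 [-0.79299351  0.18069666 -0.55804035] [ 0.55829342 -0.2355152   0.12094399]
0.023725427697547225 [ 0.56337538 -0.55064805 -1.83705833] 7.7667
8.5833 0.023984599823285224 [ 0.55701675 -0.23480315  0.29753466]
```

View pics/held.png

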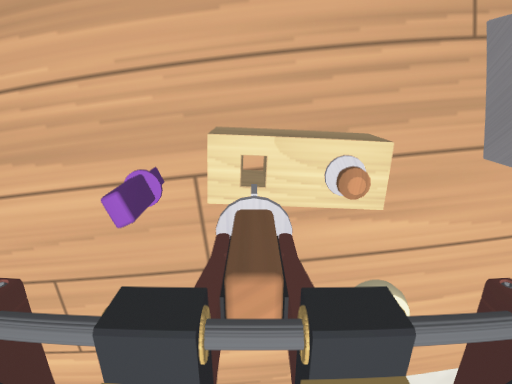

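Driver held square between the pads; the empty hole shows at (253,170) and the trier is undisturbed.

```bash
python3 - <<'E'
from h import *
servo_line([*S,.30],Q(YS),rate=.3)
servo_line([*S,.198],rate=.15)
sleep(.2); print(current_position(),current_force(),current_clock())
c=capture("wrist"); cv2.imwrite("pics/hov.png",cv2.resize(c["image"][60:300,120:400],None,fx=2.5,fy=2.5))
E
```

```text
[0.49026689 0.25593441 0.19907093] [ 0.37650106 -0.50787797 -1.55937461] 11.4167
```

View pics/hov.png

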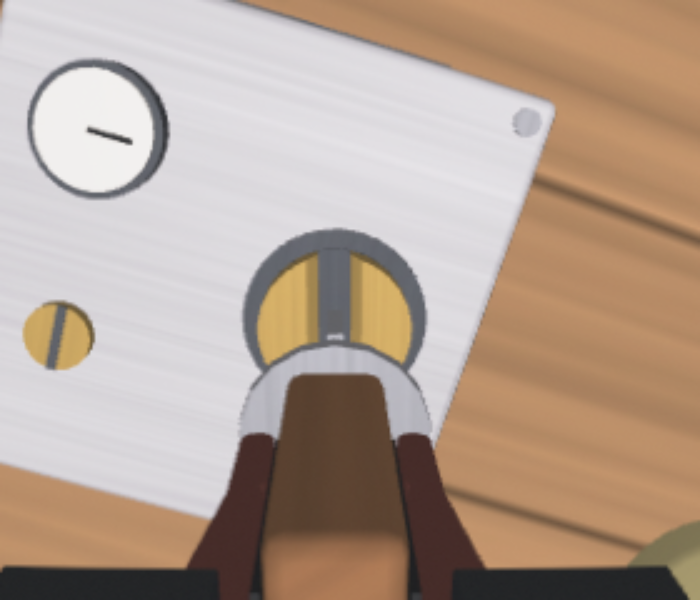

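The blade tip, seen at (335,337) in the crop, lines up with the slot centreline at x≈335. I insert it and turn.

```bash
python3 - <<'E'
from h import *
hit=servo_line([*S,.175],rate=.04,contact_N=8); sleep(.25)
p=current_position(); print(hit,p,current_force(),current_torque(),current_clock())
if p[2]<.179:
    z=max(p[2],.1765)
    for a in range(6,84,6):
        move_ptp([*S,z],Q(YS-a)); t=current_torque(); f=current_force()
        print(a,t.round(3) if hasattr(t,'round') else np.round(t,3),np.round(f,1),round(current_joint_torque()[5],3),round(current_clock(),2))
        if abs(t[2])>.5 or np.linalg.norm(f)>25: break
    sleep(.2); print(current_position())
    c=capture("wrist"); cv2.imwrite("pics/turned.png",cv2.resize(c["image"][60:300,120:400],None,fx=2.5,fy=2.5))
E
```

```text
False [0.48964661 0.25574392 0.17516635] [ 1.15410575  0.06261985 -2.01541083] [0.07195205 0.10539727 0.04329882] 12.4417
6 [-0.013  0.005  0.041] [ 0.  -0.4 -2.5] 0.389 12.69
12 [0.042 0.008 0.017] [-0.3 -0.2 -1.9] 0.365 12.94
18 [ 0.072 -0.009  0.031] [ 0.5 -0.  -2. ] 0.377 13.19
24 [0.155 0.029 0.06 ] [-0.1  1.  -3.5] 0.39 13.44
30 [ 0.397 -0.046  0.041] [-0.   1.2 -1.9] 0.391 13.69
36 [ 0.481 -0.039  0.068] [ 0.6  1.  -4. ] 0.392 13.94
42 [ 0.615 -0.098  0.039] [ 1.   2.3 -3.2] 0.393 14.19
48 [ 0.76  -0.194  0.046] [ 1.2  2.8 -3.5] 0.395 14.44
54 [ 0.948 -0.161  0.039] [ 1.2  4.  -3.9] 0.398 14.69
60 [ 1.093 -0.24   0.101] [ 1.   3.5 -3.6] 0.4 14.94
66 [ 1.236 -0.45   0.028] [ 2.   4.7 -3.9] 0.423 15.19
72 [ 1.278 -0.546  0.585] [ 2.8  4.9 -4.8] 0.806 15.44
[0.48998844 0.25600077 0.17660857]
```

View pics/turned.png

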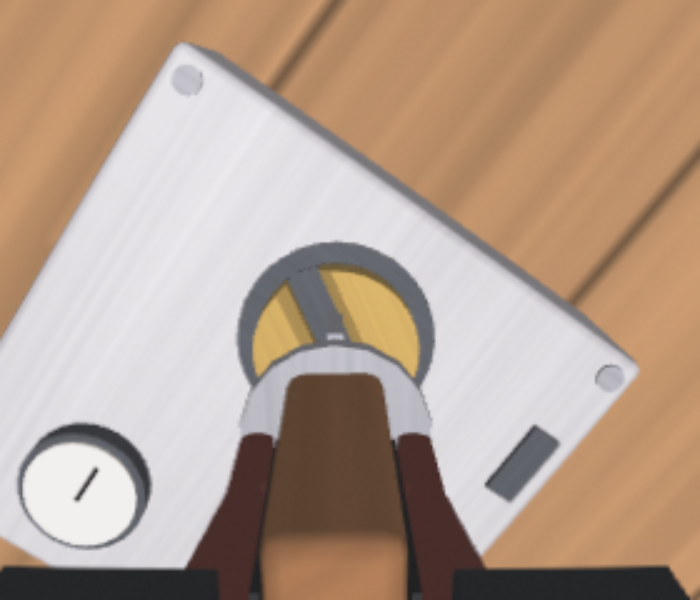

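Torque jumped at 72° and the slot lags the blade by its play, so the screw is at its stop. I back off within the play, lift, check the slot angle and return the driver.

```bash
python3 - <<'E'
from h import *
move_ptp([*S,.1766],Q(YS-57)); print(np.round(current_torque(),3),np.round(current_force(),1))
servo_line([*S,.30],rate=.15)
c=capture("wrist"); P=cloud(c,np.ones((384,512),bool)); d=np.hypot(P[:,0]-S[0],P[:,1]-S[1])
s=P[(d<.022)&(P[:,2]<.077)&(P[:,2]>.06)]; l=cv2.fitLine((s[:,:2]*1000).astype(np.float32),cv2.DIST_L2,0,.01,.01).ravel(); print("slot",len(s),np.degrees(np.arctan2(l[1],l[0])))
servo_line([*D,.30],Q(YD),rate=.3); sleep(.2)
c=capture("wrist"); cv2.imwrite("pics/back.png",c["image"]); print(current_position(),current_finger_gap(),current_clock())
E
```

```text
[ 0.19  -0.212 -0.001] [ 1.   0.4 -2.4]
slot 330 -28.665657
[ 0.5583518  -0.23481825  0.30017101] 0.024091024171637013 19.125
```

View pics/back.png

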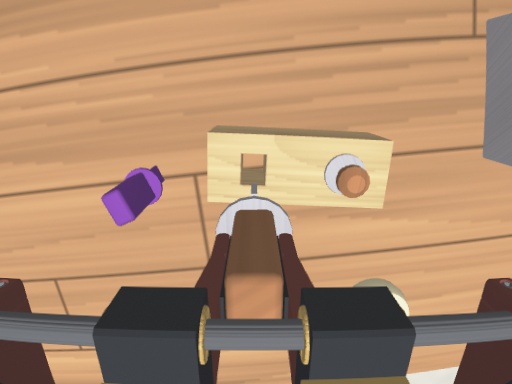

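Driver is still square in the grip over its empty hole. Before placing it, I check the slot angle from the fixed cameras, which now see the screw unobstructed.

```bash
python3 - <<'E'
from h import *
def rect(c,im,ctr,h,N=280,m=.00025):
    g=(np.arange(N)-N/2)*m; X,Y=np.meshgrid(ctr[0]+g,ctr[1]+g)
    u=pix(c,np.c_[X.ravel(),Y.ravel(),np.full(X.size,h)]).astype(np.float32).reshape(N,N,2)
    return cv2.remap(im,u[...,0],u[...,1],cv2.INTER_CUBIC)
out=[]
c=capture("top")
im0=cv2.resize(cv2.imread("pics/top0.png"),(512,384),interpolation=cv2.INTER_AREA)
for im in(im0,c["image"]):
    a=rect(c,im,S,.085); v0=a.max(2); yy,xx=np.indices(v0.shape); R=np.hypot(xx-140,yy-140)<80
    m=R&(v0<.65*np.percentile(v0[R],80)); v,u=np.nonzero(m)
    l=cv2.fitLine(np.c_[u,v].astype(np.float32),cv2.DIST_HUBER,0,.01,.01).ravel(); print(len(u),np.degrees(np.arctan2(l[1],l[0])))
    out.append(a)
cv2.imwrite("pics/cmp.png",np.hstack(out))
E
```

```text
7497 18.734402
7619 -28.099379
```

View pics/cmp.png

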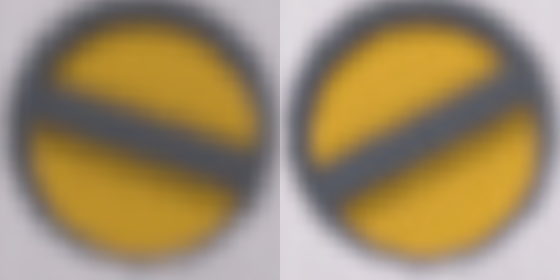

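The top view shows the slot turned from 18.7° to −28.1°. That end lies 30° off the box axis, so with the torque jump it fits the stop (range ±30°). Now I place the driver.

```bash
python3 - <<'E'
from h import *
servo_line([*D,.16],rate=.15)
hit=servo_line([*D,.119],rate=.05,contact_N=8); print(hit,current_position(),np.round(current_force(),1))
if current_position()[2]<.125:
    move_gripper(.06); sleep(.2)
    servo_line([*D,.30],rate=.2); move_ptp([.45,-.1,.35],Q(YD)); sleep(.3)
    for n in("top","wrist"):
        c=capture(n)
        P=cloud(c,np.ones((384,512),bool))
        t=P[(abs(P[:,2]-.1752)<.005)&(np.hypot(P[:,0]-.558,P[:,1]+.2355)<.04)]
        r=cv2.minAreaRect((t[:,:2]*1000).astype(np.float32)); print(n,len(t),np.round(r[0],1),np.round(r[1],1),round(r[2],1),t[:,2].mean())
    cv2.imwrite("pics/end.png",c["image"])
print(current_clock())
E
```

```text
True [ 0.55766733 -0.23514336  0.12073434] [0.5 0.1 3.4]
top 3 [ 574.9 -244.1] [4.9 1.1] 54.5 0.17334719951366662
wrist 401 [ 557.1 -234.6] [23.1 36.9] 81.9 0.17520901750155496
24.125
```

View pics/end.png

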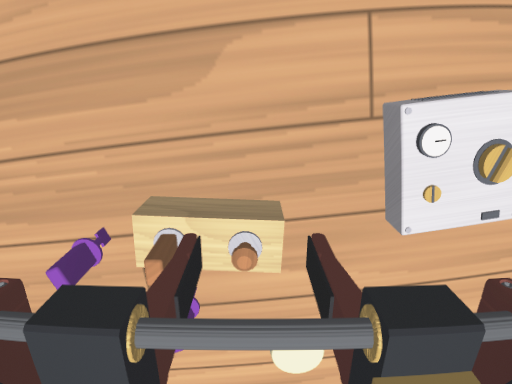

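The driver stands upright in its hole at (165,250), within 2 mm of its start. The trier is untouched at (245,250) and the gripper is clear.

```bash
python3 -c "from bench import *; print(close_job())"
```

```text
the job is handed in; nothing more can be done
None
```

The job is handed in at about 24 s: the screw turned about 47° clockwise until the torque jumped at its stop, the screwdriver is back upright in its hole about 2 mm from where it started, and the trier was not moved; no verdict came back.

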